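# Lock the reflex camera in the repair cradle

## Task

Stand the black camera body upright in the repair cradle, lengthwise between the white cam and the cork pad, with its flat back to the backrest and its open lens socket facing out, and let go of it. Then turn the tall knob clockwise until the resistance rises sharply because the camera has come up against the sprung pad, and add one eighth of a turn more, so that it is held firmly but not crushed. Let go, and leave the other things on the shelf where they stand.

Things in the scene. Friction and masses are not known exactly. Their poses are not given: they have to be found in the camera images.
- camera: Loose black camera body without lens, 0.45 to 0.7 kg, upright: 45 mm thick (x), 130 wide (y), 76 high, plus a viewfinder hump on top in the middle, 44 mm wide (y), as thick as the body, up to 96 mm. Origin: centre of underside. On its +x face the lens socket, a steel ring 54 mm across, stands 7 mm out; its top is 61 mm up. The -x face is flat. Two 8 mm dials on top beside the hump.
- socket (a point): Centre of the lens socket's open face: 29.5 mm in front (+x) of the camera's origin and 34 mm up.
- hump (a point): Grip point on the camera, over its origin and 82 mm up: grip here across the 45 mm thickness (along x), so that the fingertips stay above the socket ring.
- seat: Fixed repair cradle: steel plate 105 (x) by 315 mm (y), 10 mm thick, origin under it. The camera stands on it, axes along the cradle's, between the knob's cam (+y end) and a fence with a sprung cork pad (-y end). Backrest on the -x side: face at x = -25.5 mm, y -50 to 50, 45 mm high; the camera's back goes to it; +x side open. Only the knob's column is higher than 50 mm.
- pocket (a point): Point on the plate's top (10 mm up) at cradle x = 0, y = 0: stand the camera's underside centre here, x along the cradle's x. As found the cam reaches to cradle y = 68 mm or stays farther off, so this leaves 3 mm to the cam, 3 mm to the backrest.
- slot (a point): Middle of the fence's adjusting slot, on the plate's top at cradle x = 0, y = -77 mm. The fence was left unmeasured: its pad face is anywhere from 9 mm nearer the knob to 9 mm beyond this point (cradle y -68 to -86 mm; pocket 6 to 24 mm longer than the camera). Cork pad 36 mm wide, 15 to 43 mm above the cradle's origin.
- lock: Knob, stem and white cam (18 to 40 mm up) turning as one on a vertical axis at cradle x = 0, y = 102 mm; origin on it at plate underside. Clockwise from above tightens. Zero: its x along the cradle's -y; found 0 to 0.2 rad before that, stop 3.5 rad past it. From zero the cam moves 12 mm per rad from cradle y = 68 mm towards -y, pushes the camera to the backrest and on to the pad.
- knob_grip (a point): On the knob's axis, 133 mm above the lock's origin: grip point of the round fluted black head, 42 mm across, 112 to 150 mm up, any yaw, fingertips clear above the standing camera (top 106 mm up). Needs several grasps, up to 3 rad in all. Turned slowly: about 0.06 N m free; at the pad up by 0.2 N m within 0.15 rad, then rising. The pad yields from 10 N, then 9 N per rad; it stays where left.
- pointer (a point): Tip of the white pointer on top of the knob, 21 mm from the axis along the lock's own +x, 152 mm up: shows how far the knob has truly turned. Gripping fingers can twist 0.1 to 0.25 rad against the loaded knob, so compare the knob before and after letting go; the turn that counts is the knob's own.
- lens: Bystander: silver prime lens standing on end, 62 mm across, 55 mm high; origin under its centre.
- light_box: Bystander: small opal-topped light box with a white rocker switch, 90 by 120 by 35 mm; origin under its centre.
- turret: Bystander: bronze three-lens turret, 84 mm across, 71 mm high; origin under its centre.
- bulbs: Bystander: wooden rack with two blue flashbulbs standing in it, 50 by 100 mm, 71 mm high; origin under its centre.
Mind the look-alikes: they are no part of the job. What is shaped like the camera but red is not meant.

How it is judged:
On the way:
1. the camera stands upright on the cradle plate between cam and pad, socket away from the backrest, let go and not yet clamped (z of camera in the frame of seat between 0.006 and 0.014 m and x of camera in the frame of seat between -0.012 and 0.02 m and y of camera in the frame of seat between -0.036 and 0.01 m and angle between the x axis of camera and the x axis of seat, either way round below 0.12 rad and x of socket in the frame of seat above 0.01 m and angle between camera's own z axis and vertical below 0.06 rad and contact force between the fingers and camera below 0.3 N and contact force between lock and camera below 4 N), for 0.2 s.
At the end, for the whole second after the job is handed in: Camera upright in the cradle (within 0.06 rad; square within 0.12 rad; underside 6 to 14 mm up; centre at cradle x -12 to 20, y -36 to 10 mm), socket away from the backrest, at rest; the cam presses it with 13.5 to 19.7 N (about 0.4 to 1.1 rad past first contact); the knob is still (z of camera in the frame of seat between 0.006 and 0.014 m and x of camera in the frame of seat between -0.012 and 0.02 m and y of camera in the frame of seat between -0.036 and 0.01 m and angle between the x axis of camera and the x axis of seat, either way round below 0.12 rad and x of socket in the frame of seat above 0.01 m and angle between camera's own z axis and vertical below 0.06 rad and contact force between lock and camera between 13.5 and 19.7 N and linear speed of camera below 0.01 m/s and angular speed of lock below 0.05 rad/s); the robot touches nothing.
It fails at once if the cam presses the camera with more than 30 N (crushed) (contact force between lock and camera above 30 N).
It fails at once if the camera is tipped over by more than 0.6 rad (angle between camera's own z axis and vertical above 0.6 rad).
It fails at once if the lens, light box, turret or bulb rack is moved by more than 20 mm (distance of any of lens, light_box, turret, bulbs from where it was at the start of the episode above 0.02 m).
It also fails if it takes over 72 s, if anything falls off the work surface, if the arm or the gripper's body presses on something with over 40 N, if the wrist force passes 120 N, or if a joint passes its speed limit or range.

## Robot

A 7-joint arm with a two-finger parallel gripper is mounted at the origin on the work surface. World frame = base frame: x ahead of the robot, y to its left, z up, the work surface at z = 0. Lengths are in m, angles in rad, forces in N, time in s.
With the tool pointing down it reaches from about 0.375 to 0.925 m from the base axis. Payload 3.1 kg.
Tool frame: the origin (TCP) lies at the very end of the fingers, on their centre line; the grasp point (between the pads) lies 19 mm behind it; z points along the fingers, y is the line along which they close (so a half turn about z gives the same grasp; the last joint's range is limited). The gripper opens to 85 mm and grips with 20 to 120 N. Pads are 22 mm wide; open, the fingers measure 114 mm over their backs; the gripper's body (76 mm by 85 mm) begins 54 mm behind the grasp point. The pads swing forward as they close: fully open they stand 13 mm farther back than shut.
Start: joints at [-0.098, 0.383, 0.044, 1.598, -0.018, 1.161, -0.05], TCP at [0.65, 0, 0.231] pointing down, gripper open.
Joint ranges: [-2.61, 2.61], [-0.41, 2.15], [-1.48, 1.57], [0, 2.5], [-1.57, 4.71], [0.05, 1.97], [-2.85, 2.85]. Speed limits (rad/s): [2.79, 2.79, 3.14, 3.14, 3.14, 3.14, 3.14].

## Interface

Orientations are given as [roll, pitch, yaw] about the fixed x, y, z axes, in that order (R = Rz(yaw) Ry(pitch) Rx(roll)).
In Python, from rig import monitor, vision, order gives the robot as it stands.
- The arm moves only by the tool send_rows, never from a script. Its argument "moves" is a list of rows, each a list of 3 entries, a list of its own where there are three numbers: the opening, from 0 (shut) to 1 (fully open), then the shift along the tool's x, y, z in mm, then the turn, a rotation vector about the tool's x, y, z in degrees. A call has 1 to 8 rows; each row shifts and turns the commanded pose from where the row before left it, along the tool's axes as they then stand; what a row does not reach is not made up. A row lasts 1/12 s, in which the tool goes at most 41.7 mm and 7.16 degrees, less where a joint would pass 70% of its speed; a pose out of reach is approached as far as the arm can. A call with a gripper value outside its range is refused whole. The fingers move at their own pace and stop on an object; "squeeze" is the grip in N (left out, the last holds). Time passes only in rows, so rows that do not move let the fingers close. It gives the time, the measured TCP pose, the force, the opening and the grip force at its end, in the units of the state.
- monitor.observe(): the state, without advancing time (a new reading comes with each control period).
- vision.capture(name): name is "scene" or "side" or "wrist"; returns the picture (400x640x3 uint8, red, green, blue); there is no depth.
- vision.camera_params(name): a dict with "fx", "fy", "cx", "cy" (pixels), "R" (3x3) and "t" (3): a world point X has camera coordinates R X + t. Camera axes: x right, y down, z forward; pixel columns grow to the right and rows downward; lengths in m; the calibration is good to about 2 mm. The wrist camera is an equidistant fisheye: a pixel r from the principal point sees the ray r / f radians off the axis. A picture is of the moment at which its call begins: read the wrist's pose just before it. camera_params takes no time and is no camera call; for the wrist camera it gives the pose at the moment of the call.
- order.close_job(): hands the job in; it is judged then, once.
The state is a dict: "clock": time; "qpos": joint angles; "joint_velocities": joint speeds; "tau": joint torques, N m; "ee_pos": TCP position; "tool_rot": TCP orientation; "force": force on the tool from outside, world axes, zero at the start; "wrist_torque": the same for the moment, N m; "width": opening from 0.0 (shut) to 1.0 (fully open); "grasp_force": force on a finger pad.
Only numpy, scipy, OpenCV 4.12 (cv2) and the standard library are available. Lean on these libraries where they do the work, as an engineer would, in place of code of your own. Each camera call takes 0.05 s, during which the arm holds its last target. There are 200 camera calls.

## Working session

There is one attempt and no reset: what is moved stays moved. The work goes in short steps, Python scripts to look and compute and a tool call to move; the robot and the scene stay as the last step left them, time stands still between calls to the robot, and variables do not carry over. Pictures are saved under pics/ and viewed, at most 10 in all, crops included, and the job is handed in when it is done.

Besides the shell and the picture viewer there is one more tool, called after "Request:" in YAML: its name, and indented under it one key for each argument. send_rows: Moves the arm, as the interface text tells. Its arguments: {"type":"object","properties":{"moves":{"type":"array","items":{"type":"array"}},"squeeze":{"type":"number"}},"required":["moves"]}

```bash
ls; mkdir -p pics; python3 - <<'E'
from rig import monitor, vision, order
import cv2,numpy as np
s=monitor.observe();print(s)
for n in("scene","side","wrist"):
    im=vision.capture(n);cv2.imwrite(f"pics/{n}0.png",im[:,:,::-1])
    p=vision.camera_params(n);print(n,p)
a=cv2.imread("pics/scene0.png");b=cv2.imread("pics/side0.png")
E
```

```text
pics
{'clock': 0.0, 'qpos': array([-0.09775748,  0.38387118,  0.0438613 ,  1.59959432, -0.01790934,
        1.16122894, -0.04990551]), 'joint_velocities': array([-0.00157713, -0.00015657,  0.00084525,  0.00098789, -0.00022658,
       -0.00097787,  0.00015561]), 'tau': array([-8.41360106e-04, -4.33466363e+01,  1.02427706e+00, -2.49513745e+01,
        1.06121189e-02,  1.12996699e-02, -5.17373280e-06]), 'ee_pos': array([ 6.49035924e-01, -4.92439580e-05,  2.29854825e-01]), 'tool_rot': array([-3.13888791e+00,  1.48598906e-04,  1.57079883e+00]), 'force': array([0.52322281, 0.6168097 , 0.51534486]), 'wrist_torque': array([ 0.03725794, -0.01797139,  0.04653402]), 'grasp_force': 0.0, 'width': 0.9982546898526857}
scene {'fx': 488.04177137335057, 'fy': 488.04177137335057, 'cx': 319.26233828412995, 'cy': 194.14168080865048, 'R': array([[ 0.11348581,  0.99352299, -0.00574775],
       [ 0.84802647, -0.09987733, -0.52045713],
       [-0.51766019,  0.05419025, -0.85386846]]), 't': array([-0.09048012, -0.41414141,  1.59959073])}
side {'fx': 415.98210290298675, 'fy': 415.98210290298675, 'cx': 318.9727040119897, 'cy': 197.14663141657275, 'R': array([[ 0.96804914, -0.24956361, -0.02447191],
       [-0.16547635, -0.56243888, -0.81011115],
       [ 0.18841031,  0.78827692, -0.58576535]]), 't': array([-0.51255557,  0.18107899,  1.33665858])}
wrist {'fx': 309.70691628693146, 'fy': 309.70691628693146, 'cx': 324.34287913476976, 'cy': 201.45595377866144, 'R': array([[ 9.99998236e-01, -7.12907187e-04, -1.73782988e-03],
       [-1.34611428e-04, -9.49997753e-01,  3.12256708e-01],
       [-1.87354453e-03, -3.12255923e-01, -9.49996173e-01]]), 't': array([-0.64873525, -0.0405056 ,  0.38036897])}
```

View pics/scene0.png

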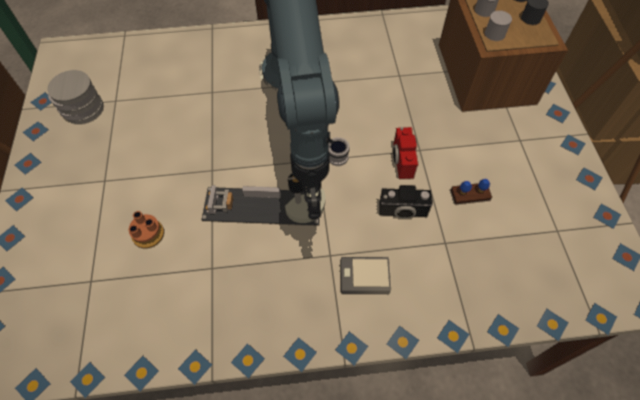

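View pics/side0.png

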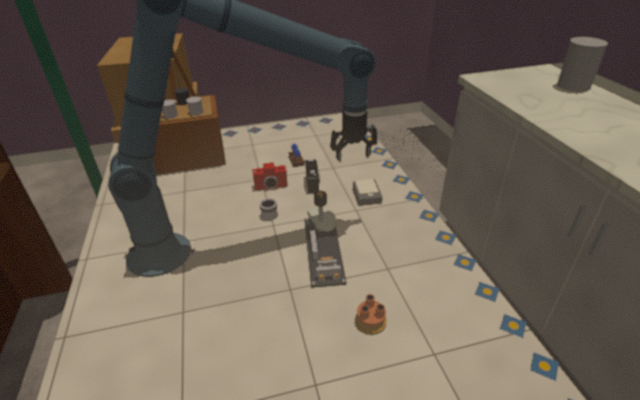

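The black camera is at scene (405,202) with its socket facing down-image (+x), and the red look-alike is at (405,153). The cradle spans scene (203–322, 187–223), with the fence on its left and the knob at right under the gripper. The black one fits the description; I'll confirm it in an enlarged crop.

```bash
cat > h.py <<'E'
from rig import monitor, vision, order
import cv2,numpy as np
def ray(p,uv,fish=False):
    x=(uv[0]-p["cx"])/p["fx"];y=(uv[1]-p["cy"])/p["fy"]
    if fish:
        r=np.hypot(x,y)+1e-12;d=np.array([np.sin(r)*x/r,np.sin(r)*y/r,np.cos(r)])
    else: d=np.array([x,y,1.]);d/=np.linalg.norm(d)
    R=np.array(p["R"]);return -R.T@p["t"],R.T@d
def plane(p,uv,z,fish=False):
    o,d=ray(p,uv,fish);return o+d*(z-o[2])/d[2]
def tri(*rs):
    A=np.zeros((3,3));b=np.zeros(3)
    for o,d in rs:
        M=np.eye(3)-np.outer(d,d);A+=M;b+=M@o
    X=np.linalg.solve(A,b);return X,[np.linalg.norm((np.eye(3)-np.outer(d,d))@(X-o))*1e3 for o,d in rs]
def crop(im,x0,y0,x1,y1,k,name):
    c=cv2.resize(im[y0:y1,x0:x1],None,fx=k,fy=k,interpolation=cv2.INTER_CUBIC)
    cv2.imwrite(name,c)
E
python3 - <<'E'
from h import *
a=cv2.imread("pics/scene0.png");b=cv2.imread("pics/side0.png")
A=cv2.resize(a[140:235,195:445],(800,304),interpolation=cv2.INTER_CUBIC)
B=cv2.resize(b[150:290,250:400],(320,296),interpolation=cv2.INTER_CUBIC)
w=cv2.resize(cv2.imread("pics/wrist0.png"),(474,296))
A=cv2.convertScaleAbs(A,alpha=1.5,beta=20)
cv2.imwrite("pics/m1.png",np.vstack([A,np.hstack([B,w,np.zeros((296,6,3),np.uint8)])]))
E
```

```text
(no output)
```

View pics/m1.png

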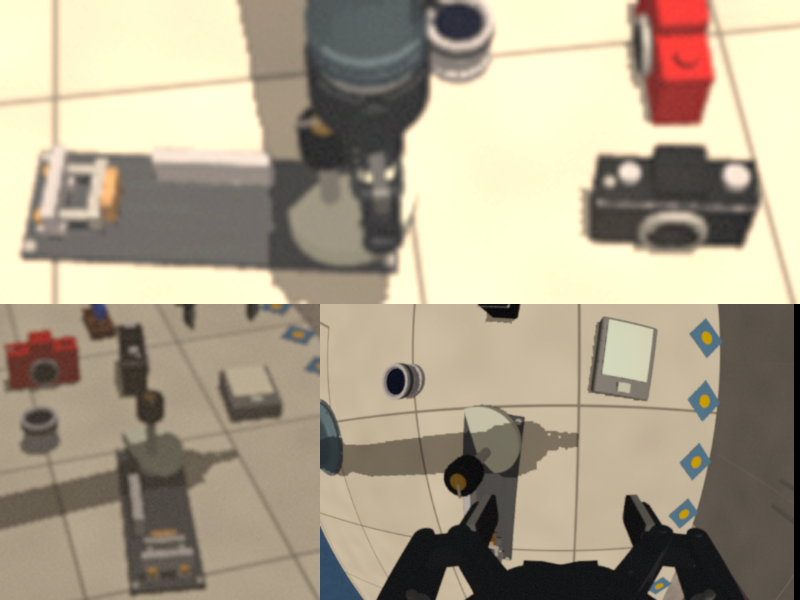

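The crop confirms the target: a black body with hump and steel socket ring facing +x (crop (673,230) → scene (405,212)). The red one is the look-alike. Next I get coarse positions.

```bash
python3 - <<'E'
from h import *
p=vision.camera_params("scene");q=vision.camera_params("side")
S=lambda x,y:(195+x/3.2,140+y/3.2)
D=lambda x,y:(250+x*150/320,150+(y-304)*140/296)
np.set_printoptions(precision=3,suppress=True)
for n,uv,z in [("body BL",(597,155),.076),("body BR",(752,160),.076),("body FL",(592,190),.076),("FR",(757,197),.076),("hump back L",(657,147),.096),("hump back R",(705,147),.096),
 ("hump frontL",(657,160),.096),("seat -x-y",(40,150),.01),("seat +x-y",(22,257),.01),("seat +x+y",(396,271),.01)]:
    print(n,plane(p,S(*uv),z))
for n,uv,z in [("seat -x+y?",(122,447),.01),("seat +x-y",(205,585),.01),("seat -x-y",(133,592),.01),("knob top",(150,392),.15)]:
    print(n,plane(q,D(*uv),z))
print("socket tri",plane(p,S(673,230),.034))
print("hump top tri",tri(ray(p,S(681,152)),ray(q,D(130,328))))
E
```

```text
body BL [0.54  0.192 0.076]
body BR [0.56  0.316 0.076]
body FL [0.572 0.183 0.076]
FR [0.594 0.312 0.076]
hump back L [0.55  0.237 0.096]
hump back R [0.555 0.275 0.096]
hump frontL [0.562 0.235 0.096]
seat -x-y [ 0.439 -0.27   0.01 ]
seat +x-y [ 0.543 -0.284  0.01 ]
seat +x+y [0.592 0.022 0.01 ]
seat -x+y? [0.496 0.034 0.01 ]
seat +x-y [ 0.536 -0.291  0.01 ]
seat -x-y [ 0.439 -0.277  0.01 ]
knob top [ 0.533 -0.019  0.15 ]
socket tri [0.593 0.25  0.034]
hump top tri (array([0.564, 0.252, 0.103]), [np.float64(2.061076426572828), np.float64(2.0610764265727544)])
```

Request:
send_rows:
  moves:
    - [1, [38, -16, 0], [0, 0, 0]]
    - [1, [38, -16, 0], [0, 0, 0]]
    - [1, [38, -16, 0], [0, 0, 0]]
    - [1, [38, -16, 0], [0, 0, 0]]
    - [1, [38, -18, 0], [0, 0, 0]]
    - [1, [0, 0, 0], [0, 0, 4.6]]
    - [1, [0, 0, 0], [0, 0, 4.6]]
    - [1, [0, 0, 0], [0, 0, 0]]
  squeeze: 60

```text
clock: 0.82
ee_pos: [0.5672, 0.191, 0.2309]
tool_rot: [-3.141, 0.0, 1.412]
force: [-0.6, -0.4, -0.0]
width: 0.999
grasp_force: 0.0
```

```bash
python3 - <<'E'
from h import *
s=monitor.observe();print(s["ee_pos"],s["tool_rot"],s["clock"])
p=vision.camera_params("wrist");im=vision.capture("wrist")[:,:,::-1]
np.save("w1.npy",p,allow_pickle=True);cv2.imwrite("pics/w1.png",im)
print(vision.camera_params("wrist")["t"],p["t"])
cv2.imwrite("pics/w1b.png",cv2.convertScaleAbs(cv2.resize(im,(800,500)),alpha=1.4,beta=25))
E
```

```text
[0.56720909 0.19098893 0.23088067] [-3.14087569e+00  4.82396463e-04  1.41188665e+00] 0.8167
[-0.53042993  0.22240403  0.46659931] [-0.52945983  0.22385595  0.46710529]
```

View pics/w1b.png

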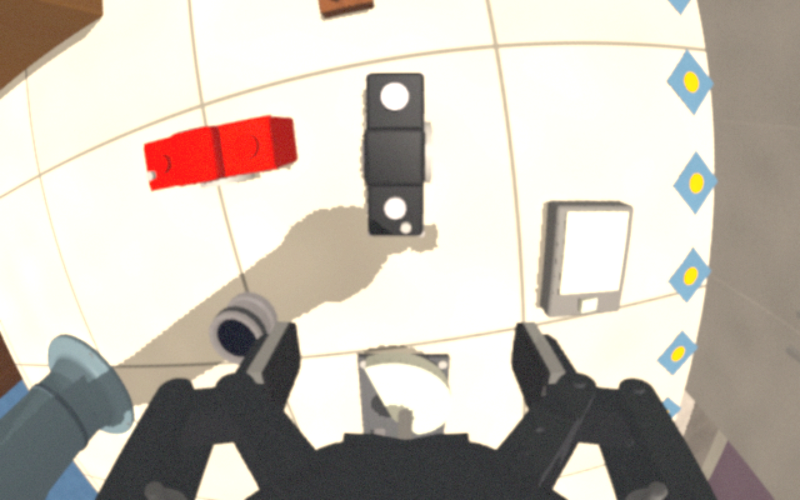

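Wrist view: the camera is centred at about (395,155), hump top edges at x≈366–426, y≈128–184. The red twin is at left, the light box at right, and the cradle's knob end is at the bottom.

```bash
python3 - <<'E'
from h import *
np.set_printoptions(precision=4,suppress=True)
p=np.load("w1.npy",allow_pickle=True).item()
sc=vision.camera_params("scene")
P=lambda x,y,z:plane(p,(x/1.25,y/1.25),z,True)
H=[P(366,128,.096),P(426,127,.096),P(425,184,.096),P(367,183,.096)]
print(np.array(H),"hump c",np.mean(H,0),"w",np.linalg.norm(H[0]-H[1]),np.linalg.norm(H[1]-H[2]))
B=[P(368,74,.076),P(423,74,.076),P(423,236,.076),P(370,236,.076)]
print(np.array(B),"body c",np.mean(B,0),np.linalg.norm(B[0]-B[1]),np.linalg.norm(B[1]-B[2]))
d=(B[0]+B[1]-B[2]-B[3]);print("yaw",-np.arctan2(d[0],d[1]))
# height check: back dial tops scene vs wrist
S=lambda x,y:(195+x/3.2,140+y/3.2)
print(tri(ray(sc,S(629,172)),ray(p,(395/1.25,208/1.25),True)),tri(ray(sc,S(736,176)),ray(p,(395/1.25,96/1.25),True)))
E
```

```text
[[0.5524 0.2751 0.096 ]
 [0.5943 0.2689 0.096 ]
 [0.5874 0.2283 0.096 ]
 [0.5462 0.2358 0.096 ]] hump c [0.5701 0.252  0.096 ] w 0.04239145476116656 0.04117881977966069
[[0.5588 0.3166 0.076 ]
 [0.5995 0.3097 0.076 ]
 [0.5802 0.1841 0.076 ]
 [0.5383 0.1909 0.076 ]] body c [0.5692 0.2503 0.076 ] 0.04130874383967865 0.1270569425504445
yaw -0.15726148810312643
(array([0.563 , 0.2125, 0.0838]), [np.float64(0.9780705292146612), np.float64(0.9780705292145415)]) (array([0.5765, 0.2964, 0.083 ]), [np.float64(1.0488144138555626), np.float64(1.0488144138556188)])
```

Request:
send_rows:
  moves:
    - [1, [30, -3.5, 0], [0, 0, 0]]
    - [1, [30, -3.5, 0], [0, 0, 0]]
    - [1, [0, 0, 30], [0, 0, 0]]
    - [1, [0, 0, 35], [0, 0, 0]]
    - [1, [0, 0, 35], [0, 0, 0]]
    - [1, [0, 0, 30], [0, 0, 0]]
    - [1, [0, 0, 20], [0, 0, 0]]
    - [1, [0, 0, 0], [0, 0, 0]]

```text
clock: 1.53
ee_pos: [0.5668, 0.2465, 0.0751]
tool_rot: [-3.132, 0.007, 1.41]
force: [-1.2, 0.2, -0.1]
width: 1.002
grasp_force: 0.0
```

```bash
python3 - <<'E'
from h import *
s=monitor.observe();print(s["ee_pos"],s["tool_rot"],s["clock"])
a=vision.capture("wrist")[:,:,::-1];b=vision.capture("side")[:,:,::-1];c=vision.capture("scene")[:,:,::-1]
cv2.imwrite("pics/sc2.png",c);cv2.imwrite("pics/sd2.png",b)
A=cv2.resize(a,(480,300));B=cv2.resize(b[140:220,250:380],(320,300),interpolation=cv2.INTER_CUBIC)
C=cv2.resize(c[140:234,195:445],(800,300),interpolation=cv2.INTER_CUBIC)
cv2.imwrite("pics/m2.png",cv2.convertScaleAbs(np.vstack([np.hstack([A,B]),C]),alpha=1.4,beta=20))
E
```

```text
[0.56677635 0.24652314 0.07514933] [-3.1321162   0.00726964  1.41031123] 1.5333
```

View pics/m2.png

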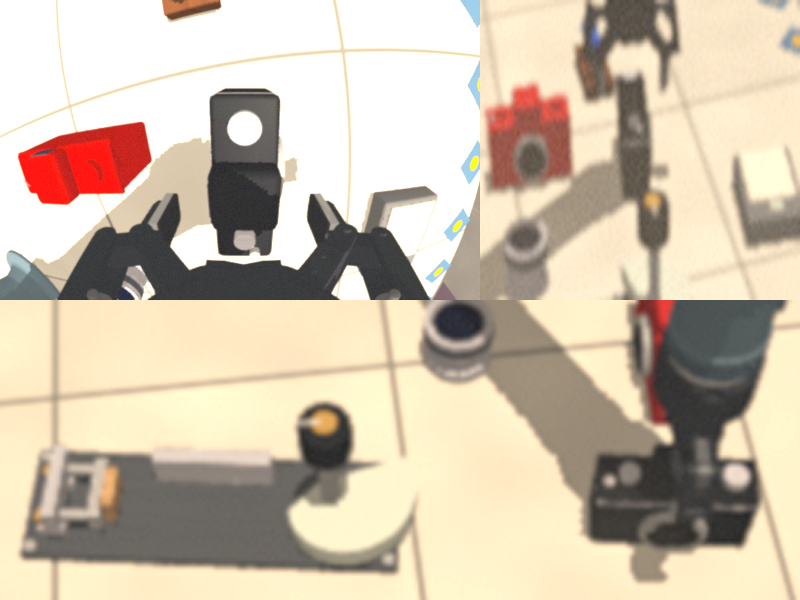

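The fingers straddle the hump, the camera lies between them, and the knob and cradle now stand clear in the scene view. I'll lower a little and close.

Request:
send_rows:
  moves:
    - [1, [0, 0, 0], [0, 0, 0]]
    - [1, [3, 2, 7], [0, 0, 0]]
    - [0.4, [0, 0, 0], [0, 0, 0]]
    - [0.2, [0, 0, 0], [0, 0, 0]]
    - [0.2, [0, 0, 0], [0, 0, 0]]
    - [0.2, [0, 0, 0], [0, 0, 0]]
    - [0.2, [0, 0, 0], [0, 0, 0]]
  squeeze: 70

```text
clock: 2.27
ee_pos: [0.5725, 0.2532, 0.075]
tool_rot: [-3.14, -0.0, 1.411]
force: [-3.3, -0.1, 5.2]
width: 0.509
grasp_force: 72.2
```

```bash
python3 - <<'E'
from h import *
np.set_printoptions(precision=4,suppress=True)
s=monitor.observe();print(s["ee_pos"],s["tool_rot"],s["clock"],s["width"],s["grasp_force"],s["force"])
p=vision.camera_params("scene");q=vision.camera_params("side")
S=lambda x,y:(195+x/3.2,140+(y-300)*94/300)
pts=[("seat -x-y",(40,449),.01),("seat +x-y",(22,557),.01),("seat +x+y",(396,572),.01),("back top L",(153,446),.055),("back top R",(270,452),.055),("backR lower front",(273,484),.01),("backL lower front",(155,479),.01),("pad topfront",(119,466),.043),("pad bot",(113,517),.015),("cam L",(287,513),.04),("knob top",(324,421),.152),("pointer",(301,424),.152),("stem base",(325,502),.04)]
for n,uv,z in pts: print(n,plane(p,S(*uv),z))
# side: where is knob cap (orange)
b=cv2.imread("pics/sd2.png");h=cv2.cvtColor(b,cv2.COLOR_BGR2HSV)
c=cv2.imread("pics/sc2.png");hc=cv2.cvtColor(c,cv2.COLOR_BGR2HSV)
def blobs(h,roi):
    x0,y0,x1,y1=roi
    m=cv2.inRange(h[y0:y1,x0:x1],(8,110,80),(28,255,255))
    n,l,st,ce=cv2.connectedComponentsWithStats(m)
    return [(st[i,4],ce[i]+[x0,y0]) for i in range(1,n) if st[i,4]>3]
k1=blobs(hc,(280,160,320,200));k2=blobs(b:=h,(300,180,335,215));print(k1,k2)
if k1 and k2: print("cap",tri(ray(p,max(k1,key=lambda t:t[0])[1]),ray(q,max(k2,key=lambda t:t[0])[1])))
E
```

```text
[0.5725 0.2532 0.075 ] [-3.1402 -0.0001  1.4107] 2.2667 0.5088380199953025 72.16645215055905 [-3.3127 -0.1026  5.2171]
seat -x-y [ 0.4384 -0.27    0.01  ]
seat +x-y [ 0.5435 -0.2843  0.01  ]
seat +x+y [0.5936 0.022  0.01  ]
back top L [ 0.4761 -0.1675  0.055 ]
back top R [ 0.4933 -0.0714  0.055 ]
backR lower front [ 0.4972 -0.0725  0.01  ]
backL lower front [ 0.4805 -0.1722  0.01  ]
pad topfront [ 0.4848 -0.1977  0.043 ]
pad bot [ 0.5169 -0.2078  0.015 ]
cam L [ 0.5446 -0.0622  0.04  ]
knob top [ 0.5319 -0.0254  0.152 ]
pointer [ 0.5325 -0.0431  0.152 ]
stem base [ 0.5378 -0.0303  0.04  ]
[(np.int32(52), array([296.0385, 177.7885]))] [(np.int32(26), array([319.6923, 192.7692]))]
cap (array([ 0.5295, -0.0256,  0.15  ]), [np.float64(0.5703624052749716), np.float64(0.5703624052748895)])
```

Cradle origin comes out at ≈(0.514,-0.126) with yaw −0.162, and the knob axis and the backrest agree on it to 1–2 mm. The grip is about 9 mm too high, so I'll regrip lower and lift.

Request:
send_rows:
  moves:
    - [0.7, [0, 0, 0], [0, 0, 0]]
    - [0.7, [0, 0, 4], [0, 0, 0]]
    - [0.7, [0, 0, 4], [0, 0, 0]]
    - [0.2, [0, 0, 0], [0, 0, 0]]
    - [0.2, [0, 0, 0], [0, 0, 0]]
    - [0.2, [0, 0, 0], [0, 0, 0]]
    - [0.2, [0, 0, 0], [0, 0, 0]]
    - [0.2, [0, 0, -15], [0, 0, 0]]
  squeeze: 80

```text
clock: 2.93
ee_pos: [0.5697, 0.2508, 0.0768]
tool_rot: [-3.135, 0.005, 1.411]
force: [-1.4, -0.3, -6.1]
width: 0.515
grasp_force: 82.1
```

Request:
send_rows:
  moves:
    - [0.2, [0, 0, -35], [0, 0, 0]]
    - [0.2, [0, 0, -35], [0, 0, 0]]
    - [0.2, [0, 0, -35], [0, 0, 0]]
    - [0.2, [0, 0, -35], [0, 0, 0]]
    - [0.2, [0, 0, -30], [0, 0, 0]]
    - [0.2, [0, 0, 0], [0, 0, 0]]
    - [0.2, [0, 0, 0], [0, 0, 0]]

```text
clock: 3.52
ee_pos: [0.5748, 0.2529, 0.2526]
tool_rot: [3.137, -0.002, 1.41]
force: [-0.9, 0.2, -6.7]
width: 0.512
grasp_force: 83.1
```

Request:
send_rows:
  moves:
    - [0.2, [-15, 0, 0], [0, 0, 0]]
    - [0.2, [-30, 0, 0], [0, 0, 0]]
    - [0.2, [-35, 0, 0], [0, 0, 0]]
    - [0.2, [-35, 0, 0], [0, 0, 0]]
    - [0.2, [-35, 0, 0], [0, 0, 0]]
    - [0.2, [-35, 0, 0], [0, 0, 0]]
    - [0.2, [-35, 0, 0], [0, 0, 0]]
    - [0.2, [-35, 0, 0], [0, 0, 0]]

```text
clock: 4.18
ee_pos: [0.5289, -0.002, 0.2471]
tool_rot: [-3.134, 0.002, 1.41]
force: [0.4, -0.3, -5.7]
width: 0.517
grasp_force: 82.8
```

Request:
send_rows:
  moves:
    - [0.2, [-35, 0, 0], [0, 0, 0]]
    - [0.2, [-35, 0, 0], [0, 0, 0]]
    - [0.2, [-30, 2, 0], [0, 0, 0]]
    - [0.2, [-18, 0, 0], [0, 0, 0]]
    - [0.2, [-8, 0, 0], [0, 0, 0]]
    - [0.2, [0, 0, 0], [0, 0, 0]]
    - [0.2, [0, 0, 0], [0, 0, 0]]

```text
clock: 4.77
ee_pos: [0.513, -0.1226, 0.2491]
tool_rot: [-3.137, -0.001, 1.41]
force: [0.8, 1.1, -5.8]
width: 0.517
grasp_force: 82.9
```

```bash
python3 - <<'E'
from h import *
s=monitor.observe();print(s["ee_pos"],s["tool_rot"],s["clock"],s["width"],s["force"])
p=vision.camera_params("wrist");np.save("w3.npy",p,allow_pickle=True)
a=vision.capture("wrist")[:,:,::-1];b=vision.capture("side")[:,:,::-1];c=vision.capture("scene")[:,:,::-1]
for n,i in zip("abc",(a,b,c)): cv2.imwrite(f"pics/m3{n}.png",i)
A=cv2.resize(a,(480,300));B=cv2.resize(b[150:290,260:400],(320,300),interpolation=cv2.INTER_CUBIC)
C=cv2.resize(c[140:234,195:445],(800,300),interpolation=cv2.INTER_CUBIC)
cv2.imwrite("pics/m3.png",cv2.convertScaleAbs(np.vstack([np.hstack([A,B]),C]),alpha=1.4,beta=20))
E
```

```text
[ 0.5129911  -0.12261798  0.24908547] [-3.13745055e+00 -1.15704541e-03  1.41010847e+00] 4.7667 0.5168162761148749 [ 0.83333449  1.10906556 -5.78572719]
```

View pics/m3.png

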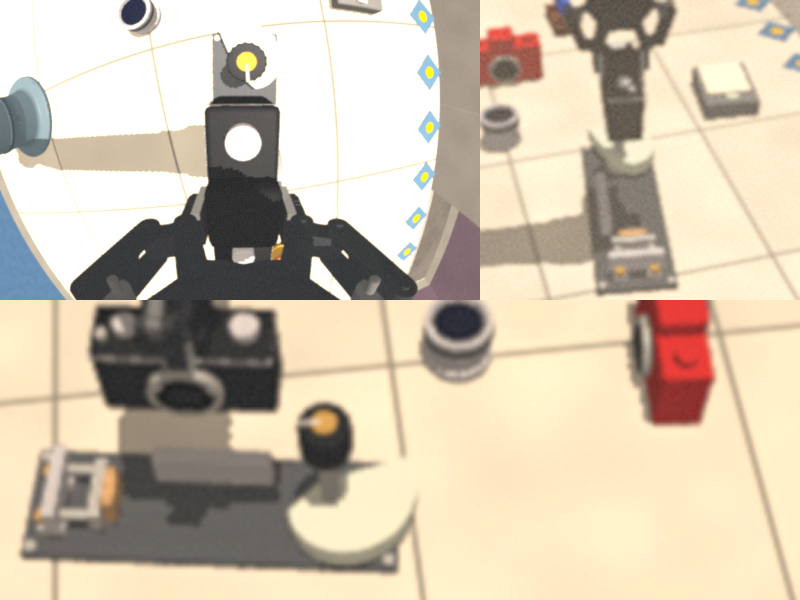

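The camera hangs square over the cradle. The knob cap is at wrist (329,83), the held body's far top edge runs (276–371,144), and the knob pointer is aimed near −y.

```bash
python3 - <<'E'
from h import *
np.set_printoptions(precision=4,suppress=True)
p=np.load("w3.npy",allow_pickle=True).item()
a=cv2.imread("pics/m3a.png");h=cv2.cvtColor(a,cv2.COLOR_BGR2HSV)
m=cv2.inRange(h[60:110,300:360],(15,110,80),(35,255,255));mm=cv2.moments(m,True);u=(mm["m10"]/mm["m00"]+300,mm["m01"]/mm["m00"]+60)
L=plane(p,u,.151,True);print("lock wrist",u,L)
sc=vision.camera_params("scene");print("tri",tri(ray(p,u,True),ray(sc,(296.04,177.79))))
psi=-.162;X=np.array([np.cos(psi),np.sin(psi)]);Y=np.array([-np.sin(psi),np.cos(psi)])
O1=L[:2]-.102*Y;print("seat O",O1)
tcp=np.array([.51299,-.12262])
for n,uv in (("farL",(207/.75,107/.75)),("farR",(278/.75,107/.75))):
    d=plane(p,uv,.259,True)[:2]-tcp;print(n,d@X,d@Y)
for uv,z in (((213/.75,36/.75),.01),((275/.75,38/.75),.01)):
    d=plane(p,uv,z,True)[:2]-O1;print("seat corner",d@X,d@Y)
for O in (O1,np.array([.5138,-.1263])): print("tcp in seat",(tcp-O)@X,(tcp-O)@Y)
# side view backrest & pad
q=vision.camera_params("side")
D=lambda x,y:(260+(x-480)*140/320,150+y*140/300)
for n,uv,z in [("pad top",(628,226),.043),("seat -x-y",(600,293),.01),("seat +x-y",(675,288),.01)]:
    d=plane(q,D(*uv),z)[:2]-O1;print(n,d@X,d@Y)
E
```

```text
lock wrist (328.369982547993, 81.22164048865619) [ 0.5312 -0.0273  0.151 ]
tri (array([ 0.5311, -0.0266,  0.1514]), [np.float64(0.7146720119202604), np.float64(0.7146720119202576)])
seat O [ 0.5148 -0.128 ]
farL -0.021011081037150433 0.06292697687196183
farR 0.020008967393731383 0.06295061065893556
seat corner -0.05241758142733054 0.15489415488222052
seat corner 0.04756485134403967 0.1515751397921395
tcp in seat -0.0025997364429155216 0.004986745280249668
tcp in seat -0.0013929502206244916 0.0035011697592179447
pad top -0.005767439235090268 -0.07167413868527352
seat -x-y -0.05074926185546266 -0.1609732555521142
seat +x-y 0.04393168695888636 -0.16276284209508196
```

Request:
send_rows:
  moves:
    - [0.2, [-4, 4.5, 15], [0, 0, 0]]
    - [0.2, [0, 0, 30], [0, 0, 0]]
    - [0.2, [0, 0, 35], [0, 0, 0]]
    - [0.2, [0, 0, 35], [0, 0, 0]]
    - [0.2, [0, 0, 25], [0, 0, 0]]
    - [0.2, [0, 0, 12], [0, 0, 0]]
    - [0.2, [0, 0, 0], [0, 0, 0]]
    - [0.2, [0, 0, 0], [0, 0, 0]]

```text
clock: 5.58
ee_pos: [0.5189, -0.1274, 0.0996]
tool_rot: [-3.142, -0.0, 1.412]
force: [-0.3, 0.7, -4.9]
width: 0.517
grasp_force: 82.8
```

```bash
python3 - <<'E'
from h import *
s=monitor.observe();print(s["ee_pos"],s["tool_rot"],s["clock"],s["width"],s["force"])
psi=-.162;X=np.array([np.cos(psi),np.sin(psi)]);Y=np.array([-np.sin(psi),np.cos(psi)])
d=s["ee_pos"][:2]-[.5145,-.127];print(d@X,d@Y)
a=vision.capture("wrist")[:,:,::-1];b=vision.capture("side")[:,:,::-1];c=vision.capture("scene")[:,:,::-1]
A=cv2.resize(a,(480,300));B=cv2.resize(b[190:290,290:390],(320,300),interpolation=cv2.INTER_CUBIC)
C=cv2.resize(c[160:235,195:345],(800,300*4//3),interpolation=cv2.INTER_CUBIC)[:300]
cv2.imwrite("pics/m4.png",cv2.convertScaleAbs(np.vstack([np.hstack([A,B]),C]),alpha=1.5,beta=30))
E
```

```text
[ 0.51890208 -0.12737902  0.09959533] [-3.14158944e+00 -3.03086251e-04  1.41227208e+00] 5.5833 0.517390327474219 [-0.30223047  0.6900596  -4.8830162 ]
0.004405572487356053 0.0003359658189765222
```

View pics/m4.png

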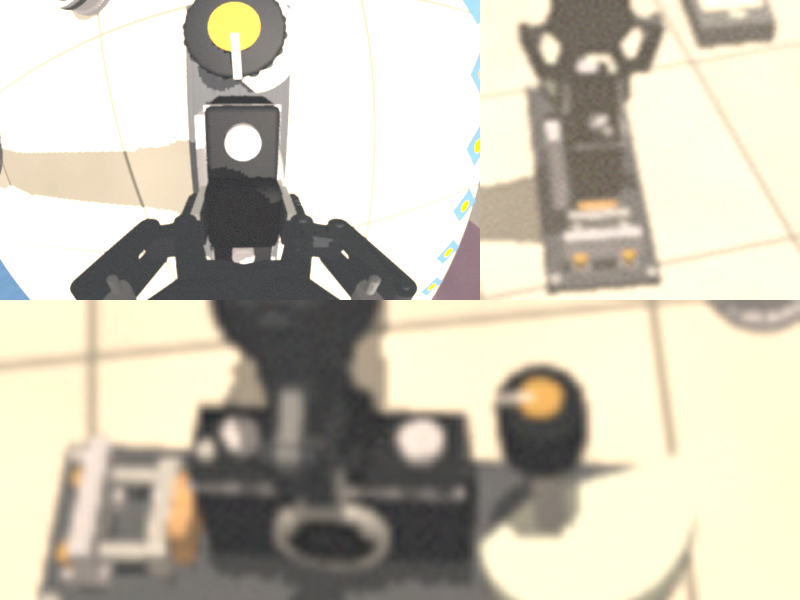

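The camera is lined up between pad and cam, with no overlap visible, so I'll lower it slowly.

Request:
send_rows:
  moves:
    - [0.2, [0, 0, 6], [0, 0, 0]]
    - [0.2, [0, 0, 5], [0, 0, 0]]
    - [0.2, [0, 0, 5], [0, 0, 0]]
    - [0.2, [0, 0, 3], [0, 0, 0]]
    - [0.2, [0, 0, 2], [0, 0, 0]]
    - [0.2, [0, 0, 0], [0, 0, 0]]
    - [0.2, [0, 0, 0], [0, 0, 0]]

```text
clock: 6.32
ee_pos: [0.518, -0.1285, 0.078]
tool_rot: [-3.141, 0.0, 1.41]
force: [0.5, -0.7, -5.6]
width: 0.512
grasp_force: 82.9
```

Request:
send_rows:
  moves:
    - [0.2, [0, 0, 1.5], [0, 0, 0]]
    - [0.2, [0, 0, 1], [0, 0, 0]]
    - [0.2, [0, 0, 0], [0, 0, 0]]
    - [0.2, [0, 0, 0], [0, 0, 0]]

```text
clock: 6.65
ee_pos: [0.5181, -0.1284, 0.0758]
tool_rot: [-3.142, -0.0, 1.41]
force: [-0.3, -0.6, -5.1]
width: 0.513
grasp_force: 82.9
```

Request:
send_rows:
  moves:
    - [0.2, [0, 0, 1], [0, 0, 0]]
    - [0.2, [0, 0, 1], [0, 0, 0]]
    - [0.2, [0, 0, 0], [0, 0, 0]]
    - [0.2, [0, 0, 0], [0, 0, 0]]

```text
clock: 6.98
ee_pos: [0.5186, -0.1284, 0.0752]
tool_rot: [3.141, -0.0, 1.41]
force: [-4.2, 1.3, 5.8]
width: 0.512
grasp_force: 84.1
```

Contact with the plate at the expected height (~0.075). I'll release and rise.

Request:
send_rows:
  moves:
    - [0.6, [0, 0, 0], [0, 0, 0]]
    - [0.75, [0, 0, 0], [0, 0, 0]]
    - [0.8, [0, 0, 0], [0, 0, 0]]
    - [0.8, [0, 0, 0], [0, 0, 0]]
    - [0.8, [0, 0, -15], [0, 0, 0]]
    - [0.8, [0, 0, -35], [0, 0, 0]]
    - [0.8, [0, 0, -35], [0, 0, 0]]
    - [0.8, [0, 0, -30], [0, 0, 0]]

```text
clock: 7.65
ee_pos: [0.5187, -0.1287, 0.1907]
tool_rot: [3.14, 0.0, 1.41]
force: [0.7, 0.2, -0.1]
width: 0.802
grasp_force: 0.0
```

Request:
send_rows:
  moves:
    - [1, [-15, 0, -20], [0, 0, 0]]
    - [1, [-15, 0, -10], [0, 0, 0]]
    - [1, [0, 0, 0], [0, 0, 0]]
    - [1, [0, 0, 0], [0, 0, 0]]

```text
clock: 7.98
ee_pos: [0.5137, -0.1589, 0.2193]
tool_rot: [3.14, -0.0, 1.408]
force: [-1.0, 0.1, -1.0]
width: 1.0
grasp_force: 0.0
```

```bash
python3 - <<'E'
from h import *
s=monitor.observe();print(s["ee_pos"],s["tool_rot"],s["clock"],s["width"],s["force"])
p=vision.camera_params("wrist");np.save("w5.npy",p,allow_pickle=True)
a=vision.capture("wrist")[:,:,::-1];b=vision.capture("side")[:,:,::-1];c=vision.capture("scene")[:,:,::-1]
for n,i in zip("abc",(a,b,c)): cv2.imwrite(f"pics/m5{n}.png",i)
A=cv2.resize(a,(480,300));B=cv2.resize(b[190:290,290:390],(320,300),interpolation=cv2.INTER_CUBIC)
C=cv2.resize(c[160:235,195:345],(800,300*4//3),interpolation=cv2.INTER_CUBIC)[:300]
cv2.imwrite("pics/m5.png",cv2.convertScaleAbs(np.vstack([np.hstack([A,B]),C]),alpha=1.5,beta=30))
E
```

```text
[ 0.51369354 -0.15893172  0.21930134] [ 3.13967769e+00 -1.43895973e-04  1.40771187e+00] 7.9833 1.0002644987866198 [-0.98319182  0.10193761 -0.95127022]
```

View pics/m5.png

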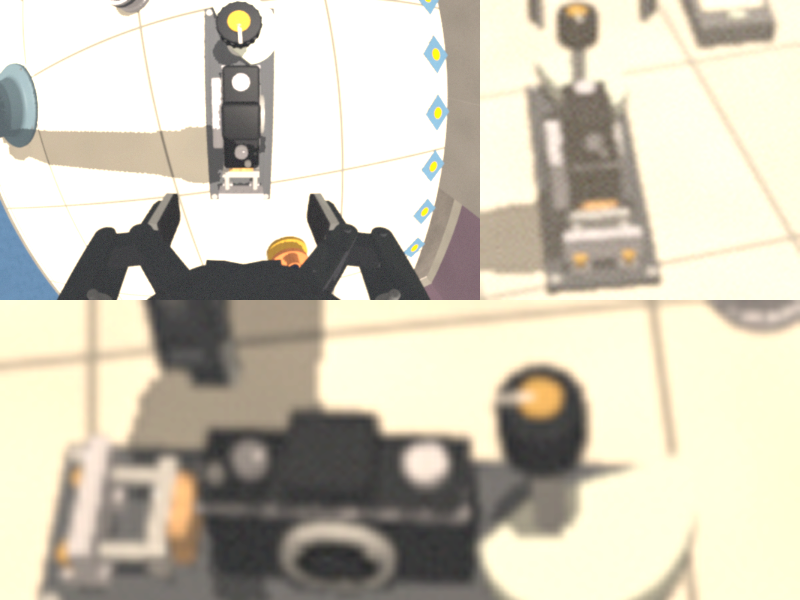

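The camera stands upright and square in the cradle, socket outward, let go. Now I measure the knob axis and pointer angle.

```bash
cat >> h.py <<'E'
psi=-.162;X=np.array([np.cos(psi),np.sin(psi)]);Y=np.array([-np.sin(psi),np.cos(psi)])
AX=np.array([.5308,-.0267])
def pointer(im,p,fish=True,ax=None,lo=6,hi=18):
    """knob axis from yellow cap, pointer angle clockwise from seat -y"""
    h=cv2.cvtColor(im,cv2.COLOR_BGR2HSV)
    c=np.array(p["R"])@np.r_[AX,.152]+p["t"]
    if fish:
        t=np.arctan2(np.hypot(c[0],c[1]),c[2]);k=t/np.hypot(c[0],c[1])*p["fx"]
    else: k=p["fx"]/c[2]
    u0=np.array([p["cx"],p["cy"]])+c[:2]*k
    vv,uu=np.mgrid[int(max(0,u0[1]-50)):int(min(400,u0[1]+50)),int(max(0,u0[0]-50)):int(min(640,u0[0]+50))]
    uv=np.c_[uu.ravel(),vv.ravel()]
    xy=np.array([plane(p,q,.152,fish)[:2] for q in uv]);hs=h[uv[:,1],uv[:,0]].astype(int)
    r=np.linalg.norm(xy-AX,axis=1)*1e3
    ye=(hs[:,0]>12)&(hs[:,0]<36)&(hs[:,1]>110)&(hs[:,2]>70)&(r<30)
    c=xy[ye].mean(0) if ye.sum() else AX
    d=xy-(c if ax is None else ax);r=np.linalg.norm(d,axis=1)*1e3
    wh=(hs[:,1]<70)&(hs[:,2]>130)&(r>lo)&(r<hi)
    m=d[wh].mean(0) if wh.sum() else np.array([np.nan]*2)
    return c,ye.sum(),wh.sum(),np.arctan2(-(m@X),-(m@Y))
E
python3 - <<'E'
from h import *
np.set_printoptions(precision=4,suppress=True)
p=np.load("w5.npy",allow_pickle=True).item();print(pointer(cv2.imread("pics/m5a.png"),p))
p=np.load("w3.npy",allow_pickle=True).item();print(pointer(cv2.imread("pics/m3a.png"),p))
print(pointer(cv2.imread("pics/m5c.png"),vision.camera_params("scene"),False),monitor.observe()["qpos"])
E
```

```text
(array([ 0.5312, -0.0275]), np.int64(719), np.int64(78), np.float64(-0.09008396665930593))
(array([ 0.5312, -0.0273]), np.int64(572), np.int64(65), np.float64(-0.08224193764537861))
(array([ 0.5311, -0.0257]), np.int64(54), np.int64(0), np.float64(nan)) [ 0.0366  0.1833  0.2035  1.8935 -0.0426  1.072   0.0983]
```

Request:
send_rows:
  moves:
    - [1, [33, -1, 0], [0, 0, -7]]
    - [1, [33, 3, 0], [0, 0, -7]]
    - [1, [32, 7, 0], [0, 0, -7]]
    - [1, [31, 11, 0], [0, 0, -7]]
    - [1, [0, 0, 0], [0, 0, -7]]
    - [1, [0, 0, 0], [0, 0, -7]]
    - [1, [0, 0, 0], [0, 0, -7]]
    - [1, [0, 0, 0], [0, 0, -7]]

```text
clock: 8.8
ee_pos: [0.5296, -0.0255, 0.217]
tool_rot: [-3.14, -0.003, 2.397]
force: [-0.6, -0.2, -0.8]
width: 0.998
grasp_force: 0.0
```

Request:
send_rows:
  moves:
    - [1, [0, 0, 0], [0, 0, -7]]
    - [1, [0, 0, 0], [0, 0, -7]]
    - [1, [0, 0, 0], [0, 0, -7]]
    - [1, [0, 0, 0], [0, 0, -7]]
    - [1, [0, 0, 0], [0, 0, -7]]
    - [1, [0, 0, 0], [0, 0, -7]]
    - [1, [0, 0, 0], [0, 0, 0]]
    - [1, [0, 0, 0], [0, 0, 0]]

```text
clock: 9.47
ee_pos: [0.5299, -0.0264, 0.2174]
tool_rot: [3.141, -0.003, 3.119]
force: [0.4, -0.0, -0.1]
width: 1.001
grasp_force: 0.0
```

```bash
cat >> h.py <<'E'
def where(tx=.5312,ty=-.0272):
    s=monitor.observe();y=s["tool_rot"][2];d=np.array([tx,ty])-s["ee_pos"][:2]
    print("tcp",s["ee_pos"],"rot",s["tool_rot"],"q7",s["qpos"][6],"clk",s["clock"],"w",s["width"],"T",s["wrist_torque"])
    print("tool shift mm",1e3*(d@[np.cos(y),np.sin(y)]),1e3*(d@[np.sin(y),-np.cos(y)]))
def look(n):
    p=vision.camera_params("wrist");im=vision.capture("wrist")[:,:,::-1].copy();cv2.imwrite(f"pics/{n}.png",im)
    print("ptr",pointer(im,p));return im
np.set_printoptions(precision=4,suppress=True)
E
python3 - <<'E'
from h import *
where();look("k1")
E
```

```text
tcp [ 0.5299 -0.0264  0.2174] rot [ 3.1412 -0.0025  3.119 ] q7 1.5122259615462774 clk 9.4667 w 1.0008776717349925 T [-0.0131  0.0392  0.0121]
tool shift mm -1.359000714861692 -0.7968345192450556
ptr (array([ 0.5315, -0.0272]), np.int64(587), np.int64(0), np.float64(nan))
```

Request:
send_rows:
  moves:
    - [1, [-1.5, -0.8, 30], [0, 0, 0]]
    - [1, [0, 0, 35], [0, 0, 0]]
    - [1, [0, 0, 25], [0, 0, 0]]
    - [1, [0, 0, 10], [0, 0, 0]]
    - [1, [0, 0, 3], [0, 0, 0]]
    - [1, [0, 0, 0], [0, 0, 0]]
    - [1, [0, 0, 0], [0, 0, 0]]
  squeeze: 60

```text
clock: 10.1
ee_pos: [0.5336, -0.0281, 0.1172]
tool_rot: [3.141, 0.003, 3.12]
force: [0.2, 0.1, 1.1]
width: 0.998
grasp_force: 0.0
```

```bash
python3 - <<'E'
from h import *
where();a=look("k2");b=cv2.imread("pics/k1.png")
s=vision.capture("scene")[:,:,::-1]
A=np.hstack([cv2.resize(b,(400,250)),cv2.resize(a,(400,250))])
C=cv2.resize(s[130:235,195:345],(428,300));D=cv2.resize(vision.capture("side")[170:290,270:400,::-1],(372,300))
cv2.imwrite("pics/m6.png",cv2.convertScaleAbs(np.vstack([A,np.hstack([C,D])]),alpha=1.4,beta=25))
E
```

```text
tcp [ 0.5336 -0.0281  0.1172] rot [3.1415 0.0027 3.1202] q7 1.5090786178146633 clk 10.1 w 0.9980989980335994 T [-0.0234 -0.0556 -0.0007]
tool shift mm 2.380825901890888 0.8362410989584426
ptr (array([ 0.5303, -0.0274]), np.int64(1446), np.int64(68), np.float64(-0.12152183321474348))
```

View pics/m6.png

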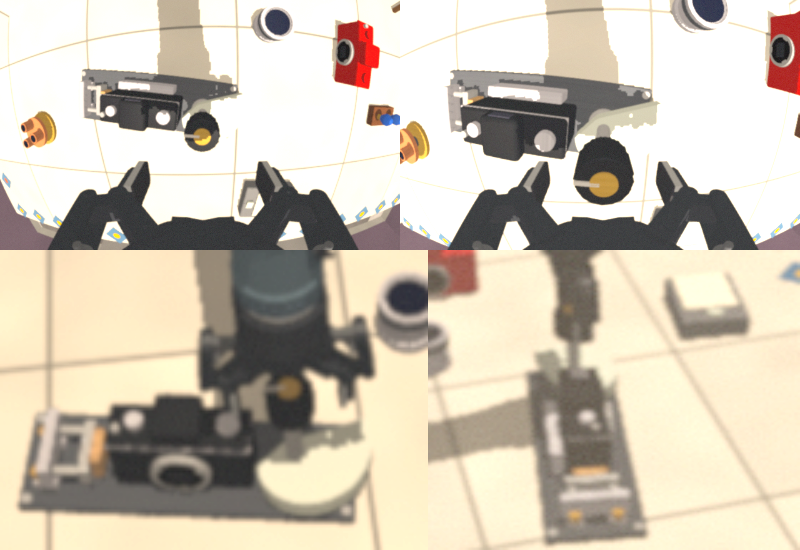

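The knob sits between the fingers, the pointer is visible from the wrist (crop right, (580,183)) at about −0.1 rad, and the fingers are clear of the camera. Now grip.

Request:
send_rows:
  moves:
    - [1, [2.4, 0.8, 2], [0, 0, 0]]
    - [0.6, [0, 0, 0], [0, 0, 0]]
    - [0.3, [0, 0, 0], [0, 0, 0]]
    - [0.3, [0, 0, 0], [0, 0, 0]]
    - [0.3, [0, 0, 0], [0, 0, 0]]
    - [0.3, [0, 0, 0], [0, 0, 0]]

```text
clock: 10.75
ee_pos: [0.5298, -0.0274, 0.1142]
tool_rot: [-3.141, -0.0, 3.121]
force: [-1.1, -0.5, 2.7]
width: 0.475
grasp_force: 60.5
```

```bash
sed -i 's/(hs\[:,2\]>130)/(hs[:,2]>90)/' h.py; python3 - <<'E'
from h import *
where();print(monitor.observe()["force"],monitor.observe()["tau"][6]);look("k3")
E
```

```text
tcp [ 0.5298 -0.0274  0.1142] rot [-3.1415 -0.0001  3.1207] q7 1.5076233181509646 clk 10.75 w 0.4750625949012128 T [-0.0617  0.2553 -0.009 ]
tool shift mm -1.4213364137100315 0.27029202315708956
[-1.1448 -0.4867  2.7304] 0.00027574873456615023
ptr (array([ 0.5303, -0.0277]), np.int64(1509), np.int64(161), np.float64(-0.08927693503578056))
```

Request:
send_rows:
  moves:
    - [0.3, [0, 0, 0], [0, 0, 3]]
    - [0.3, [0, 0, 0], [0, 0, 3]]
    - [0.3, [0, 0, 0], [0, 0, 3]]
    - [0.3, [0, 0, 0], [0, 0, 3]]
    - [0.3, [0, 0, 0], [0, 0, 3]]
    - [0.3, [0, 0, 0], [0, 0, 3]]
    - [0.3, [0, 0, 0], [0, 0, 3]]
    - [0.3, [0, 0, 0], [0, 0, 3]]

```text
clock: 11.47
ee_pos: [0.5299, -0.0269, 0.1142]
tool_rot: [3.141, -0.0, 2.7]
force: [-0.7, 0.8, 3.1]
width: 0.479
grasp_force: 60.9
```

```bash
python3 - <<'E'
from h import *
where();print(monitor.observe()["force"]);look("k4")
E
```

```text
tcp [ 0.5299 -0.0269  0.1142] rot [ 3.1413 -0.      2.7003] q7 1.1098379827436686 clk 11.4667 w 0.4790783167604406 T [0.0581 0.2064 0.13  ]
tool shift mm -1.3213735831722127 0.24308640924753291
[-0.6848  0.7683  3.1473]
ptr (array([ 0.5305, -0.027 ]), np.int64(1429), np.int64(190), np.float64(0.312426565868194))
```

Request:
send_rows:
  moves:
    - [0.3, [0, 0, 0], [0, 0, 2]]
    - [0.3, [0, 0, 0], [0, 0, 2]]
    - [0.3, [0, 0, 0], [0, 0, 2]]
    - [0.3, [0, 0, 0], [0, 0, 2]]
    - [0.3, [0, 0, 0], [0, 0, 2]]

```text
clock: 11.93
ee_pos: [0.5301, -0.0266, 0.1142]
tool_rot: [3.141, 0.0, 2.528]
force: [-0.6, 1.1, 3.3]
width: 0.479
grasp_force: 60.9
```

```bash
python3 - <<'E'
from h import *
where();look("k5")
E
```

```text
tcp [ 0.5301 -0.0266  0.1142] rot [3.1409 0.     2.5281] q7 0.9469287984345294 clk 11.9333 w 0.47904131466071465 T [0.094  0.2834 0.1332]
tool shift mm -1.2900977806600082 0.14921586935338782
ptr (array([ 0.5306, -0.0269]), np.int64(1439), np.int64(187), np.float64(0.48596935368097927))
```

Request:
send_rows:
  moves:
    - [0.3, [0, 0, 0], [0, 0, 2]]
    - [0.3, [0, 0, 0], [0, 0, 2]]
    - [0.3, [0, 0, 0], [0, 0, 2]]
    - [0.3, [0, 0, 0], [0, 0, 2]]
    - [0.3, [0, 0, 0], [0, 0, 2]]

```text
clock: 12.4
ee_pos: [0.5302, -0.0264, 0.1142]
tool_rot: [3.141, -0.0, 2.354]
force: [-0.3, 1.1, 3.9]
width: 0.476
grasp_force: 60.9
```

```bash
python3 - <<'E'
from h import *
where();look("k6")
E
```

```text
tcp [ 0.5302 -0.0264  0.1142] rot [ 3.1406 -0.      2.3541] q7 0.7825720866750475 clk 12.4 w 0.4756232613857282 T [0.1285 0.2328 0.0919]
tool shift mm -1.2475113201839232 0.15462633268677414
ptr (array([ 0.5308, -0.0268]), np.int64(1425), np.int64(203), np.float64(0.6454113815878638))
```

Request:
send_rows:
  moves:
    - [0.3, [0, 0, 0], [0, 0, 2]]
    - [0.3, [0, 0, 0], [0, 0, 2]]
    - [0.3, [0, 0, 0], [0, 0, 2]]
    - [0.3, [0, 0, 0], [0, 0, 2]]

```text
clock: 12.78
ee_pos: [0.5304, -0.0263, 0.1142]
tool_rot: [3.14, -0.0, 2.215]
force: [-0.1, 1.8, 2.9]
width: 0.479
grasp_force: 60.9
```

```bash
python3 - <<'E'
from h import *
where();look("k7")
E
```

```text
tcp [ 0.5304 -0.0263  0.1142] rot [ 3.1402 -0.0001  2.2149] q7 0.6512305665438527 clk 12.7833 w 0.4794175422884755 T [0.2349 0.2847 0.1058]
tool shift mm -1.2214648282060172 0.09991388971074747
ptr (array([ 0.5307, -0.027 ]), np.int64(1469), np.int64(163), np.float64(0.8089696455842502))
```

Request:
send_rows:
  moves:
    - [0.3, [0, 0, 0], [0, 0, 2]]
    - [0.3, [0, 0, 0], [0, 0, 2]]
    - [0.3, [0, 0, 0], [0, 0, 2]]
    - [0.3, [0, 0, 0], [0, 0, 2]]

```text
clock: 13.17
ee_pos: [0.5305, -0.0262, 0.1142]
tool_rot: [3.14, -0.0, 2.076]
force: [1.0, 2.7, 2.9]
width: 0.475
grasp_force: 60.9
```

```bash
python3 - <<'E'
from h import *
where();look("k8")
E
```

```text
tcp [ 0.5305 -0.0262  0.1142] rot [ 3.1399 -0.0002  2.0757] q7 0.5198109645621235 clk 13.1667 w 0.4748325104462998 T [0.2858 0.1708 0.1549]
tool shift mm -1.2164220192445583 0.08122673106188366
ptr (array([ 0.5309, -0.0269]), np.int64(1465), np.int64(159), np.float64(0.9410344594721315))
```

Request:
send_rows:
  moves:
    - [0.3, [0, 0, 0], [0, 0, 2]]
    - [0.3, [0, 0, 0], [0, 0, 2]]
    - [0.3, [0, 0, 0], [0, 0, 2]]
    - [0.3, [0, 0, 0], [0, 0, 2]]

```text
clock: 13.55
ee_pos: [0.5307, -0.0261, 0.1142]
tool_rot: [3.14, -0.0, 1.936]
force: [1.5, 3.1, 2.3]
width: 0.478
grasp_force: 60.9
```

```bash
python3 - <<'E'
from h import *
where();look("k9")
E
```

```text
tcp [ 0.5307 -0.0261  0.1142] rot [ 3.1395 -0.0005  1.9362] q7 0.38843711710461926 clk 13.55 w 0.47785716889269686 T [0.4279 0.0878 0.1436]
tool shift mm -1.2080896494373932 0.052781018127223966
ptr (array([ 0.5311, -0.0268]), np.int64(1445), np.int64(175), np.float64(1.075285759864628))
```

Request:
send_rows:
  moves:
    - [0.3, [0, 0, 0], [0, 0, 2]]
    - [0.3, [0, 0, 0], [0, 0, 2]]
    - [0.3, [0, 0, 0], [0, 0, 2]]

```text
clock: 13.85
ee_pos: [0.5309, -0.0261, 0.1142]
tool_rot: [3.139, -0.001, 1.832]
force: [1.6, 3.1, 2.6]
width: 0.478
grasp_force: 60.7
```

```bash
python3 - <<'E'
from h import *
where();look("l1")
E
```

```text
tcp [ 0.5309 -0.0261  0.1142] rot [ 3.1392 -0.0006  1.8317] q7 0.2899717087311478 clk 13.85 w 0.4778437528083913 T [0.5147 0.0285 0.1447]
tool shift mm -1.189541763524234 0.03569897959226371
ptr (array([ 0.5313, -0.0268]), np.int64(1413), np.int64(191), np.float64(1.1746740708722734))
```

Request:
send_rows:
  moves:
    - [0.3, [0, 0, 0], [0, 0, 2]]
    - [0.3, [0, 0, 0], [0, 0, 2]]
    - [0.3, [0, 0, 0], [0, 0, 2]]

```text
clock: 14.15
ee_pos: [0.531, -0.026, 0.1142]
tool_rot: [3.139, -0.0, 1.729]
force: [3.1, 4.0, 1.6]
width: 0.477
grasp_force: 60.8
```

```bash
python3 - <<'E'
from h import *
where();look("l2")
E
```

```text
tcp [ 0.531  -0.026   0.1142] rot [ 3.139  -0.0004  1.7289] q7 0.1925683749137999 clk 14.15 w 0.47700562312731437 T [ 0.5685 -0.0343  0.4465]
tool shift mm -1.1772814251195984 -0.028318167179506786
ptr (array([ 0.5314, -0.0268]), np.int64(1409), np.int64(191), np.float64(1.273016943552577))
```

Request:
send_rows:
  moves:
    - [0.3, [0, 0, 0], [0, 0, 2]]
    - [0.3, [0, 0, 0], [0, 0, 2]]
    - [0.3, [0, 0, 0], [0, 0, 2]]

```text
clock: 14.45
ee_pos: [0.5312, -0.026, 0.1142]
tool_rot: [3.139, -0.001, 1.624]
force: [3.0, 3.6, 0.7]
width: 0.476
grasp_force: 60.8
```

```bash
python3 - <<'E'
from h import *
where();look("l3")
E
```

```text
tcp [ 0.5312 -0.026   0.1142] rot [ 3.1387 -0.0006  1.6244] q7 0.09419039626652045 clk 14.45 w 0.47649852319357877 T [ 0.6905 -0.1959  0.5561]
tool shift mm -1.214543632903399 -0.07500452353679159
ptr (array([ 0.5315, -0.0269]), np.int64(1409), np.int64(193), np.float64(1.3798357898972005))
```

Torque jumped from 0.145 to 0.45 N m between knob angles 1.175 and 1.273, so contact is at ≈1.19 rad. The target is 1.19+0.78 ≈ 1.95 by the pointer.

Request:
send_rows:
  moves:
    - [0.3, [0, 0, 0], [0, 0, 2]]
    - [0.3, [0, 0, 0], [0, 0, 2]]
    - [0.3, [0, 0, 0], [0, 0, 2]]
    - [0.3, [0, 0, 0], [0, 0, 2]]
    - [0.3, [0, 0, 0], [0, 0, 2]]
    - [0.3, [0, 0, 0], [0, 0, 2]]
    - [0.3, [0, 0, 0], [0, 0, 2]]
    - [0.3, [0, 0, 0], [0, 0, 2]]

```text
clock: 15.17
ee_pos: [0.5316, -0.026, 0.1142]
tool_rot: [3.138, -0.001, 1.346]
force: [5.6, 3.0, 0.1]
width: 0.477
grasp_force: 60.7
```

```bash
python3 - <<'E'
from h import *
where();look("l4")
E
```

```text
tcp [ 0.5316 -0.026   0.1142] rot [ 3.1382 -0.0014  1.3457] q7 -0.16784904263052305 clk 15.1667 w 0.477234378129705 T [ 0.7614 -0.26    0.613 ]
tool shift mm -1.2539073268593635 -0.13694266411005115
ptr (array([ 0.5315, -0.027 ]), np.int64(1451), np.int64(143), np.float64(1.6742475611807486))
```

Request:
send_rows:
  moves:
    - [0.3, [0, 0, 0], [0, 0, 2]]
    - [0.3, [0, 0, 0], [0, 0, 2]]
    - [0.3, [0, 0, 0], [0, 0, 2]]
    - [0.3, [0, 0, 0], [0, 0, 2]]
    - [0.3, [0, 0, 0], [0, 0, 2]]
    - [0.3, [0, 0, 0], [0, 0, 2]]
    - [0.3, [0, 0, 0], [0, 0, 0]]

```text
clock: 15.8
ee_pos: [0.5319, -0.0261, 0.1142]
tool_rot: [3.138, -0.002, 1.136]
force: [5.5, 3.1, 0.4]
width: 0.481
grasp_force: 60.6
```

```bash
python3 - <<'E'
from h import *
where();a=look("l5")
E
```

```text
tcp [ 0.5319 -0.0261  0.1142] rot [ 3.1379 -0.0025  1.1356] q7 -0.3643319996910802 clk 15.8 w 0.4812211307996885 T [ 0.7971 -0.4868  0.3105]
tool shift mm -1.2957339857656214 -0.2233519597847758
ptr (array([ 0.5319, -0.0271]), np.int64(1403), np.int64(189), np.float64(1.8690932270616432))
```

Request:
send_rows:
  moves:
    - [0.3, [0, 0, 0], [0, 0, 2]]
    - [0.3, [0, 0, 0], [0, 0, 2]]
    - [0.3, [0, 0, 0], [0, 0, 1]]
    - [0.3, [0, 0, 0], [0, 0, 0]]
    - [0.3, [0, 0, 0], [0, 0, 0]]

```text
clock: 16.27
ee_pos: [0.5321, -0.0262, 0.1142]
tool_rot: [3.138, -0.003, 1.049]
force: [5.5, 2.8, -1.1]
width: 0.474
grasp_force: 60.6
```

```bash
python3 - <<'E'
from h import *
where();a=look("l6")
E
```

```text
tcp [ 0.5321 -0.0262  0.1142] rot [ 3.1379 -0.003   1.0494] q7 -0.44495245235651376 clk 16.2667 w 0.4742825956446616 T [ 0.8813 -0.5109  0.4968]
tool shift mm -1.3355144835238346 -0.23010826507542254
ptr (array([ 0.5319, -0.0272]), np.int64(1395), np.int64(185), np.float64(1.9533107374682523))
```

Request:
send_rows:
  moves:
    - [0.6, [0, 0, 0], [0, 0, 0]]
    - [0.8, [0, 0, 0], [0, 0, 0]]
    - [1, [0, 0, 0], [0, 0, 0]]
    - [1, [0, 0, 0], [0, 0, 0]]
    - [1, [0, 0, 0], [0, 0, 0]]

```text
clock: 16.73
ee_pos: [0.5291, -0.0281, 0.1135]
tool_rot: [-3.141, 0.001, 1.043]
force: [-0.1, -0.5, -0.1]
width: 1.0
grasp_force: 0.0
```

```bash
python3 - <<'E'
from h import *
where();a=look("l7")
E
```

```text
tcp [ 0.5291 -0.0281  0.1135] rot [-3.1409  0.0009  1.0431] q7 -0.4486995125050145 clk 16.7333 w 0.9997660229320355 T [ 0.0576  0.0128 -0.0495]
tool shift mm 1.856348380739656 1.3269811891043959
ptr (array([ 0.5319, -0.0272]), np.int64(1466), np.int64(187), np.float64(1.795447770686208))
```

The knob sprang back on release from 1.953 to 1.795, i.e. 0.60 past contact. That is inside the window, but I want it nearer the middle, so I'll regrip and add a little.

Request:
send_rows:
  moves:
    - [1, [1.9, 1.3, 0], [0, 0, 0]]
    - [0.6, [0, 0, 0], [0, 0, 0]]
    - [0.3, [0, 0, 0], [0, 0, 0]]
    - [0.3, [0, 0, 0], [0, 0, 0]]
    - [0.3, [0, 0, 0], [0, 0, 0]]
    - [0.3, [0, 0, 0], [0, 0, 0]]

```text
clock: 17.28
ee_pos: [0.5319, -0.0264, 0.1141]
tool_rot: [3.141, -0.0, 1.044]
force: [-0.7, 0.4, 2.3]
width: 0.477
grasp_force: 60.6
```

```bash
python3 - <<'E'
from h import *
where();a=look("n1")
E
```

```text
tcp [ 0.5319 -0.0264  0.1141] rot [ 3.1415 -0.0001  1.0438] q7 -0.4502203798683956 clk 17.2833 w 0.4773158005705855 T [-0.0496  0.1223  0.0095]
tool shift mm -1.0400355495171656 -0.2447924475444159
ptr (array([ 0.5319, -0.0272]), np.int64(1404), np.int64(183), np.float64(1.7935602553302787))
```

Request:
send_rows:
  moves:
    - [0.3, [0, 0, 0], [0, 0, 2]]
    - [0.3, [0, 0, 0], [0, 0, 2]]
    - [0.3, [0, 0, 0], [0, 0, 2]]
    - [0.3, [0, 0, 0], [0, 0, 2]]
    - [0.3, [0, 0, 0], [0, 0, 2]]
    - [0.3, [0, 0, 0], [0, 0, 2]]
    - [0.3, [0, 0, 0], [0, 0, 0]]

```text
clock: 17.92
ee_pos: [0.5322, -0.0265, 0.1141]
tool_rot: [3.141, 0.0, 0.836]
force: [-0.7, -0.2, 1.7]
width: 0.477
grasp_force: 60.9
```

```bash
python3 - <<'E'
from h import *
where();a=look("n2")
E
```

```text
tcp [ 0.5322 -0.0265  0.1141] rot [3.1406 0.0003 0.8362] q7 -0.6451698099310919 clk 17.9167 w 0.4769874887916394 T [-0.1279  0.034   0.3949]
tool shift mm -1.1444188813518659 -0.25644874595235134
ptr (array([ 0.5321, -0.0273]), np.int64(1396), np.int64(183), np.float64(2.0034570672799106))
```

Request:
send_rows:
  moves:
    - [0.3, [0, 0, 0], [0, 0, 2]]
    - [0.3, [0, 0, 0], [0, 0, 1.5]]
    - [0.3, [0, 0, 0], [0, 0, 0]]
    - [0.6, [0, 0, 0], [0, 0, 0]]
    - [0.8, [0, 0, 0], [0, 0, 0]]
    - [1, [0, 0, 0], [0, 0, 0]]
    - [1, [0, 0, 0], [0, 0, 0]]

```text
clock: 18.55
ee_pos: [0.5315, -0.0263, 0.1135]
tool_rot: [-3.141, 0.0, 0.772]
force: [-0.5, 0.6, 0.4]
width: 0.985
grasp_force: 0.0
```

```bash
python3 - <<'E'
from h import *
where();a=look("n3")
E
```

```text
tcp [ 0.5315 -0.0263  0.1135] rot [-3.1408  0.0001  0.7724] q7 -0.703200394199532 clk 18.55 w 0.9847922386160615 T [-0.0302  0.0041  0.0157]
tool shift mm -0.8811475161491835 0.464405243279396
ptr (array([ 0.5321, -0.0273]), np.int64(1418), np.int64(165), np.float64(1.8915912628298603))
```

The knob now rests at 1.89, 0.70 rad past contact (≈16.3 N). I'll withdraw and check.

Request:
send_rows:
  moves:
    - [1, [0, 0, -20], [0, 0, 0]]
    - [1, [0, 0, -30], [0, 0, 0]]
    - [1, [0, 0, -35], [0, 0, 0]]
    - [1, [-30, 0, -30], [0, 0, 0]]
    - [1, [-40, 0, -10], [0, 0, 0]]
    - [1, [-40, 0, 0], [0, 0, 0]]
    - [1, [0, 0, 0], [0, 0, 0]]
    - [1, [0, 0, 0], [0, 0, 0]]

```text
clock: 19.27
ee_pos: [0.4518, -0.1049, 0.2384]
tool_rot: [-3.141, -0.002, 0.767]
force: [0.1, 0.9, 0.6]
width: 1.002
grasp_force: 0.0
```

```bash
python3 - <<'E'
from h import *
where();a=look("o1")
s=vision.capture("scene")[:,:,::-1]
C=cv2.resize(s[130:235,195:345],(428,300));D=cv2.resize(vision.capture("side")[170:290,270:400,::-1],(372,300))
cv2.imwrite("pics/m9.png",cv2.convertScaleAbs(np.vstack([np.hstack([cv2.resize(a,(480,300)),np.zeros((300,320,3),np.uint8)]),np.hstack([C,D])]),alpha=1.4,beta=25))
E
```

```text
tcp [ 0.4518 -0.1049  0.2384] rot [-3.1409 -0.0016  0.7674] q7 -0.6562592082260444 clk 19.2667 w 1.0017730004013994 T [ 0.0323 -0.0002  0.0337]
tool shift mm 111.04849719178519 -0.7709445808594388
ptr (array([ 0.5313, -0.0281]), np.int64(647), np.int64(68), np.float64(1.9511881327071265))
```

View pics/m9.png

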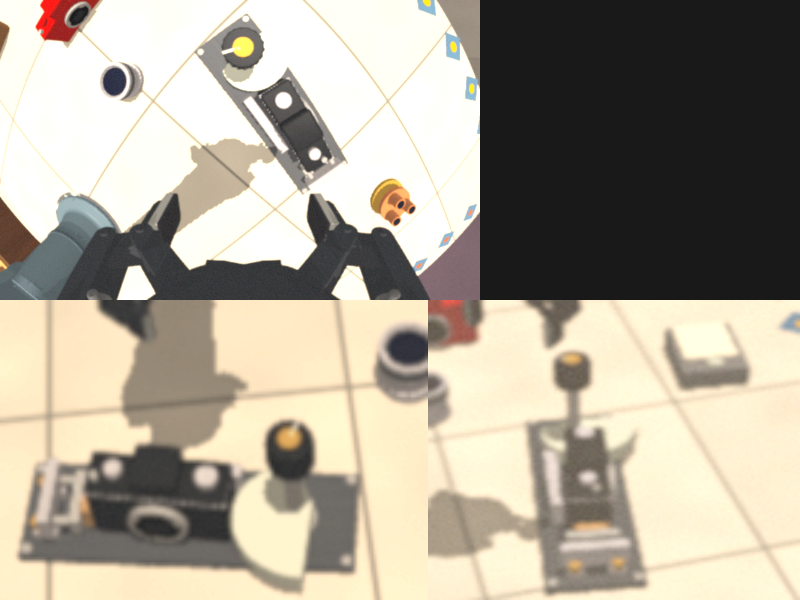

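The camera is upright and square, clamped between the cam and the pad with its socket out. The pointer reads ~1.9 rad from both places, the bystanders stand where they were, and the arm is clear. Handing in.

```bash
python3 -c "
from rig import order
print(order.close_job())"
```

```text
the job is handed in; nothing more can be done
None
```

The job is handed in: the camera stands upright in the cradle with its socket out, clamped about 0.70 rad past first contact (roughly 16 N by the stated spring rate, not measured directly), slightly under the full eighth turn because the knob sprang back on release; the arm is clear and the other things were left where they stood.

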